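# Start three bench timers in order

## Task

Three test cards are incubating: start their bench timers in order by gently pressing the start key with the fingertips, first on the large round timer, then on the square one, then on the oblong one, each key all the way down so that it stays down. Leave the small round timer stopped. Do not pick up or push aside the timers or anything else on the bench, and finish with the hand clear.

Things in the scene. Friction and masses are not known exactly. Their poses are not given: they have to be found in the camera images.
- large_round_timer: White plastic, loose on the bench on its flat underside, 0.15 to 0.5 kg; case 36 mm high, display or dial on top, origin at the centre of its underside, z up. Round case, 92 mm across, black tick marks round the dial; key at the centre.
- square_timer: White plastic, loose on the bench on its flat underside, 0.15 to 0.5 kg; case 36 mm high, display or dial on top, origin at the centre of its underside, z up. Square case, 82 x 82 mm; key 16 mm from the centre along its +x, dark display window on the -x half.
- oblong_timer: White plastic, loose on the bench on its flat underside, 0.15 to 0.5 kg; case 36 mm high, display or dial on top, origin at the centre of its underside, z up. Oblong case, 112 mm long (its x) and 52 mm wide (its y); key 34 mm from the centre along +x, near one end; dark display window towards the other end.
- small_round_timer: White plastic, loose on the bench on its flat underside, 0.15 to 0.5 kg; case 36 mm high, display or dial on top, origin at the centre of its underside, z up. Round case, 58 mm across, black tick marks; key at the centre. It stays stopped (key up).
- large_round_key_top (a point): Centre of the top face of the large round timer's start key: a grey plastic upright round key, 25 mm across, standing 14 mm proud of the case (top 50 mm above the bench when fully up). The point sinks with the key.
- large_round_key (a joint): How far the large round timer's start key is pushed in, m: 0 fully up, 0.008 fully down on its stop (then still 6 mm proud of the case). It starts between 0 and 0.0015. It moves straight down against a constant friction of about 3.5 N, has no spring and stays where it is left; there is no click. Over 30 N would damage it.
- square_key_top (a point): Centre of the top face of the square timer's start key: a grey plastic upright round key, 25 mm across, standing 14 mm proud of the case (top 50 mm above the bench when fully up). The point sinks with the key.
- square_key (a joint): How far the square timer's start key is pushed in, m: 0 fully up, 0.008 fully down on its stop (then still 6 mm proud of the case). It starts between 0 and 0.0015. It moves straight down against a constant friction of about 3.5 N, has no spring and stays where it is left; there is no click. Over 30 N would damage it.
- oblong_key_top (a point): Centre of the top face of the oblong timer's start key: a grey plastic upright round key, 25 mm across, standing 14 mm proud of the case (top 50 mm above the bench when fully up). The point sinks with the key.
- oblong_key (a joint): How far the oblong timer's start key is pushed in, m: 0 fully up, 0.008 fully down on its stop (then still 6 mm proud of the case). It starts between 0 and 0.0015. It moves straight down against a constant friction of about 3.5 N, has no spring and stays where it is left; there is no click. Over 30 N would damage it.
- small_round_key_top (a point): Centre of the top face of the small round timer's start key: a grey plastic upright round key, 25 mm across, standing 14 mm proud of the case (top 50 mm above the bench when fully up). The point sinks with the key.
- small_round_key (a joint): How far the small round timer's start key is pushed in, m: 0 fully up, 0.008 fully down on its stop (then still 6 mm proud of the case). It starts between 0 and 0.0015. It moves straight down against a constant friction of about 3.5 N, has no spring and stays where it is left; there is no click. Over 30 N would damage it.
- reagent_bottle: Loose amber bottle with a cap, 34 mm across, 66 mm high, among the timers; origin at the centre of its underside.
- swab_jar: Loose clear glass jar with a metal lid, 48 mm across, 70 mm high, among the timers; origin at the centre of its underside.
- petri_dish: Loose shallow glass dish, 84 mm across, 16 mm high, among the timers; origin at the centre of its underside.
- crucible: Loose small white ceramic cup, 48 mm across, 42 mm high, among the timers; origin at the centre of its underside.
- specimen_pot: Loose white plastic pot, 38 mm across, 50 mm high, to the right of the timers; origin at the centre of its underside.
- weight: Loose steel balance weight with a small knob on top, 36 mm across, 52 mm high, to the left of the timers; origin at the centre of its underside.
Mind the look-alikes: they are no part of the job. Leave any green, orange or yellow look-alike of the oblong_timer alone.

How it is judged:
By the outcome, as a careful person would: the job done as asked, in the order asked, and still so for the second after the job is handed in, with the robot touching nothing.
It also fails if it takes over 45 s, if anything falls off the work surface, if the arm or the gripper's body presses on something with over 40 N, if the wrist force passes 120 N, or if a joint passes its speed limit or range.

## Robot

A 7-joint arm with a two-finger parallel gripper is mounted at the origin on the work surface. World frame = base frame: x ahead of the robot, y to its left, z up, the work surface at z = 0. Lengths are in m, angles in rad, forces in N, time in s.
With the tool pointing down it reaches from about 0.425 to 0.875 m from the base axis. Payload 4.7 kg.
Tool frame: the origin (TCP) lies between the finger pads; the fingertips stand 14 mm ahead of it and the grasp point (between the pads) lies 5 mm behind it; z points along the fingers, y is the line along which they close (so a half turn about z gives the same grasp; the last joint's range is limited). The gripper opens to 87 mm and grips with 3 to 60 N. Pads are 19 mm wide; open, the fingers measure 117 mm over their backs; the gripper's body (75 mm by 190 mm) begins 51 mm behind the grasp point.
Start: joints at [1.247, 0.321, -0.07, 1.45, 0.023, 1.371, -0.057], TCP at [0.215, -0.613, 0.237] pointing down, gripper open.
Joint ranges: [-2.86, 2.86], [-0.3, 2.09], [-1.38, 1.24], [0.06, 2.45], [-1.56, 4.7], [0.09, 2.05], [-2.69, 2.69]. Speed limits (rad/s): [2.57, 2.57, 3.14, 3.14, 3.14, 3.14, 3.14].

## Interface

Orientations are given as a rotation vector (axis times angle).
In Python, from bench import ctrl gives the robot as it stands.
- The arm moves only by the tool step_arm, never from a script. Its argument "commands" is a list of rows, each an object with "travel": the shift along the tool's x, y, z in m, a list of three; "turn": the turn, a rotation vector about the tool's x, y, z in degrees, a list of three. A call has 1 to 5 rows; each row is the pose to reach, as a shift and turn from the pose commanded when the call began, along the tool's axes at that moment; what a row does not reach only later rows make up. A row lasts 1/10 s, in which the tool goes at most 50 mm and 8.59 degrees, less where a joint would pass 70% of its speed; a pose out of reach is approached as far as the arm can. A call with a gripper value outside its range is refused whole. "gripper" is the opening, from 0 (shut) to 1 (fully open), set as the call begins (left out, the last holds). The fingers move at their own pace and stop on an object; "force" is the grip in N (left out, the last holds). Time passes only in rows, so rows that repeat a pose let the fingers close. It gives the time, the measured TCP pose, the force, the opening and the grip force at its end, in the units of the state.
- ctrl.get_state(): the state, without advancing time (a new reading comes with each control period).
- ctrl.get_image(name): name is "side" or "top"; returns the picture (480x640x3 uint8, red, green, blue); there is no depth.
- ctrl.camera_model(name): a dict with "fx", "fy", "cx", "cy" (pixels), "R" (3x3) and "t" (3): a world point X has camera coordinates R X + t. Camera axes: x right, y down, z forward; pixel columns grow to the right and rows downward; lengths in m; the calibration is good to about 2 mm. A picture is of the moment at which its call begins. camera_model takes no time and is no camera call.
- ctrl.close_job(): hands the job in; it is judged then, once.
The state is a dict: "time": time; "joint_positions": joint angles; "qd": joint speeds; "joint_torque": joint torques, N m; "position": TCP position; "tool_rot": TCP orientation; "ft_force": force on the tool from outside, world axes, zero at the start; "torque": the same for the moment, N m; "grip_width": opening from 0.0 (shut) to 1.0 (fully open); "grip_force": force on a finger pad.
Only numpy, scipy, OpenCV 4.12 (cv2) and the standard library are available. Lean on these libraries where they do the work, as an engineer would, in place of code of your own. Each camera call takes 0.05 s, during which the arm holds its last target. There are 200 camera calls.

## Working session

There is one attempt and no reset: what is moved stays moved. The work goes in short steps, Python scripts to look and compute and a tool call to move; the robot and the scene stay as the last step left them, time stands still between calls to the robot, and variables do not carry over. Pictures are saved under pics/ and viewed, at most 10 in all, crops included, and the job is handed in when it is done.

Besides the shell and the picture viewer there is one more tool, called after "Call:" as name([rows], argument=value, ...), one row to a line, values as JSON. step_arm: Moves the arm, as the interface text tells. Its arguments: {"type":"object","properties":{"commands":{"type":"array"},"gripper":{"type":"number"},"force":{"type":"number"}},"required":["commands"]}

```bash
mkdir -p pics
python3 - <<'E'
from bench import ctrl
import cv2
s=ctrl.get_state();print(s)
for n in("top","side"):
    cv2.imwrite(f"pics/{n}0.png",ctrl.get_image(n)[:,:,::-1]);print(ctrl.camera_model(n))
E
```

```text
{'time': 0.0, 'joint_positions': array([ 1.24711078,  0.32179845, -0.07010739,  1.45169555,  0.02263321,
        1.37079972, -0.05688865]), 'qd': array([ 1.07715133e-03, -3.34779269e-04,  2.05965080e-03,  5.89282977e-04,
        5.56527451e-04,  5.10227012e-05, -4.76331444e-04]), 'joint_torque': array([-1.91778163e-04, -4.91289461e+01, -4.03922852e-01, -3.12528849e+01,
       -6.40218286e-02,  4.39026486e-02,  1.86454999e-04]), 'position': array([ 0.21518694, -0.61277709,  0.23546731]), 'tool_rot': array([-3.09503898e+00, -5.27869611e-01,  6.98019375e-04]), 'ft_force': array([ 1.40121769,  0.90220978, -0.84663268]), 'torque': array([-0.00551573, -0.02285045, -0.05447584]), 'grip_force': 0.0, 'grip_width': 1.0009164969842756}
{'fx': 488.8754197667251, 'fy': 488.8754197667251, 'cx': 320.6563978470639, 'cy': 245.24521224988607, 'R': array([[-0.02575725, -0.99966762, -0.00110047],
       [-0.99488342,  0.02574153, -0.09769521],
       [ 0.09769107, -0.00142152, -0.99521577]]), 't': array([0.00303541, 0.43879421, 1.12240395])}
{'fx': 553.5053402876184, 'fy': 553.5053402876184, 'cx': 321.65682811653824, 'cy': 240.5335063609908, 'R': array([[-0.96738476, -0.25310236,  0.01029158],
       [-0.16900996,  0.61464523, -0.77048483],
       [ 0.18868585, -0.74709466, -0.63737525]]), 't': array([0.43422292, 0.11432859, 1.26647   ])}
```

View pics/top0.png

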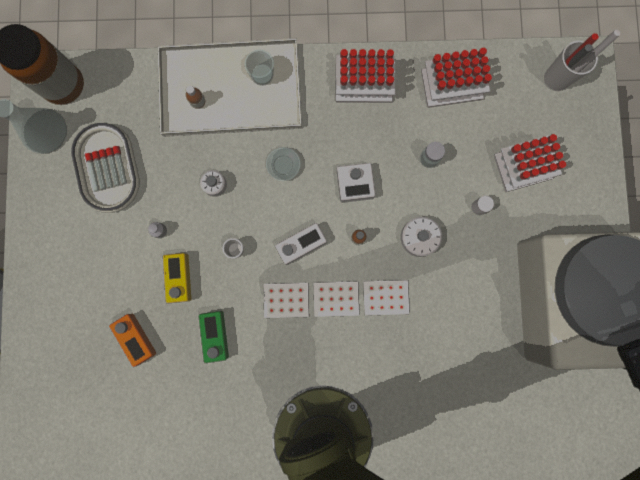

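View pics/side0.png

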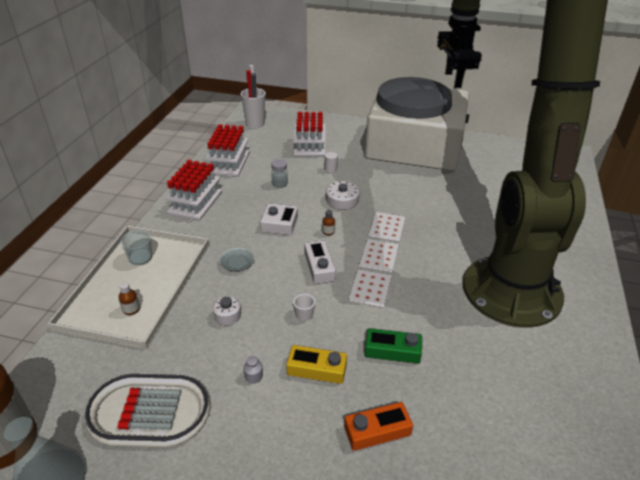

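Top view: large round timer key ≈(423,236), square key ≈(356,173), oblong key ≈(289,249), small round (212,182). The bottle at (359,237) stands between the large round and oblong timers. I'll enlarge a crop and compute positions.

```bash
cat > h.py <<'E'
import numpy as np
from bench import ctrl
def back(n,u,v,z):
    c=ctrl.camera_model(n);R=np.array(c["R"]);t=np.array(c["t"])
    d=R.T@np.array([(u-c["cx"])/c["fx"],(v-c["cy"])/c["fy"],1]);o=-R.T@t
    return o+d*(z-o[2])/d[2]
def proj(n,X):
    c=ctrl.camera_model(n);p=np.array(c["R"])@X+c["t"];return np.array([c["fx"]*p[0]/p[2]+c["cx"],c["fy"]*p[1]/p[2]+c["cy"]])
E
python3 - <<'E'
from h import *
import cv2
im=cv2.imread("pics/top0.png")
for k,u,v,z in[("LR",423,236,.05),("LRcase",421,236.5,.036),("SQ",356,173,.05),("SQcase",355.5,181,.036),("OB",289,249,.05),("OBcase",301,243,.036),("SR",212,182,.05),("bottle",359,237,.066),("jar",434,150,.07),("pot",485,203,.05)]:
    X=back("top",u,v,z);print(k,X.round(4),np.hypot(*X[:2]).round(3),"side px",proj("side",X).round(1))
cv2.imwrite("pics/crop0.png",cv2.resize(im[145:275,260:460],None,fx=4,fy=4,interpolation=cv2.INTER_CUBIC))
s=cv2.imread("pics/side0.png")
cv2.imwrite("pics/crop1.png",cv2.resize(s[170:290,240:400],None,fx=5,fy=5,interpolation=cv2.INTER_CUBIC))
E
```

```text
LR [ 0.4511 -0.2426  0.05  ] 0.512 side px [343.7 185.4]
LRcase [ 0.4516 -0.2409  0.036 ] 0.512 side px [343.2 190. ]
SQ [ 0.6018 -0.0944  0.05  ] 0.609 side px [273.5 207.8]
SQcase [ 0.5862 -0.0937  0.036 ] 0.594 side px [279.4 213.3]
OB [0.4292 0.0641 0.05  ] 0.434 side px [323.1 259.2]
OBcase [0.4437 0.037  0.036 ] 0.445 side px [320.  255.2]
SR [0.5892 0.239  0.05  ] 0.636 side px [228.8 298.9]
bottle [ 0.4508 -0.095   0.066 ] 0.461 side px [330.8 212. ]
jar [ 0.6457 -0.2726  0.07  ] 0.701 side px [278.5 163.2]
pot [ 0.5237 -0.3886  0.05  ] 0.652 side px [330.7 154.8]
```

View pics/crop0.png

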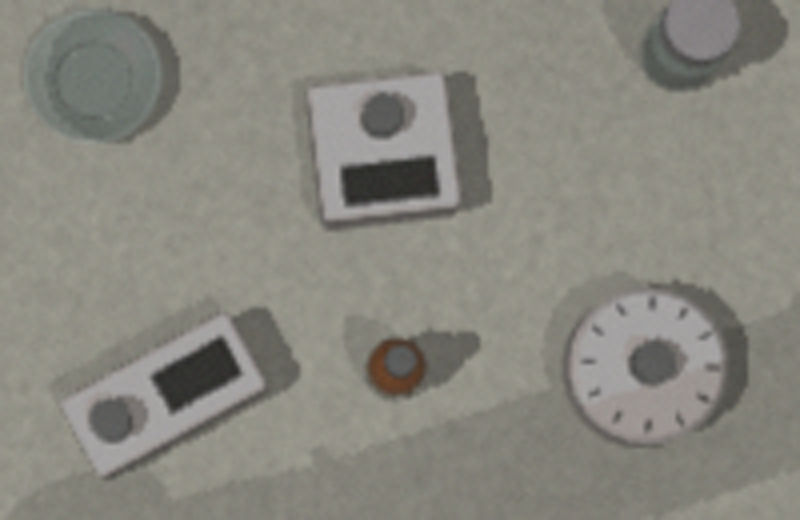

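View pics/crop1.png

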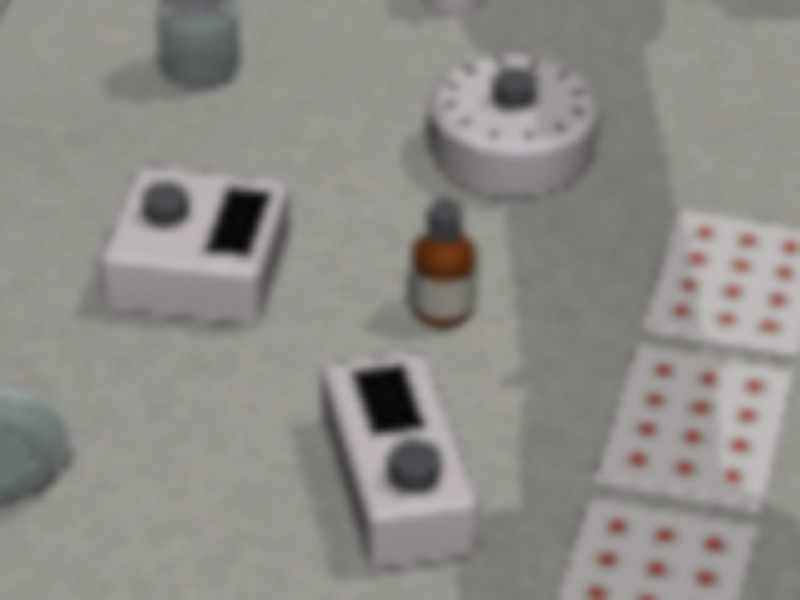

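Both crops agree. Top-view key centres are large (423.6,234.6), square (355.4,173.4) and oblong (287.4,249.4). Side-view key centres are (343,187), (273,210) and (323,263). Next I'll work out refined positions and the tool-frame shifts.

```bash
cat >> h.py <<'E'
from scipy.spatial.transform import Rotation as Ro
K={"LR":(423.6,234.6),"SQ":(355.4,173.4),"OB":(287.4,249.4)}
def tell():
    s=ctrl.get_state();R=Ro.from_rotvec(s["tool_rot"]);p=s["position"]
    print(s["time"],p.round(4),s["ft_force"].round(2),"tip z",(p+R.apply([0,0,.014]))[2].round(4),"zaxis",R.apply([0,0,1]).round(4))
    for k,(u,v) in K.items():
        X=back("top",u,v,.05);print(k,X.round(4),"tool shift to tip at key top",(R.inv().apply(X-p)-[0,0,.014]).round(4))
E
python3 - <<'E'
from h import *
tell()
for k,(u,v) in K.items(): print(k,proj("side",back("top",u,v,.05)).round(1))
for u,v in((615,235),(560,290)):
  for z in(.1,.15,.2): print(z,back("top",u,v,z).round(3))
print(proj("side",np.array([.215,-.613,.222])),[back("side",415,95,z).round(3) for z in(.12,.16,.2)])
E
```

```text
0.1 [ 0.2152 -0.6128  0.2356] [-0.8   1.28 -0.16] tip z 0.2216 zaxis [-7.0e-04  1.6e-03 -1.0e+00]
LR [ 0.4543 -0.2441  0.05  ] tool shift to tip at key top [ 0.3478 -0.2683  0.172 ]
SQ [ 0.6009 -0.0929  0.05  ] tool shift to tip at key top [ 0.5362 -0.3623  0.1721]
OB [0.4284 0.0678 0.05  ] tool shift to tip at key top [ 0.4267 -0.5711  0.1725]
LR [342.7 184.9]
SQ [273.6 208.2]
OB [323.  260.3]
0.1 [ 0.437 -0.651  0.1  ]
0.15 [ 0.432 -0.62   0.15 ]
0.2 [ 0.426 -0.59   0.2  ]
0.1 [ 0.321 -0.522  0.1  ]
0.15 [ 0.321 -0.498  0.15 ]
0.2 [ 0.321 -0.473  0.2  ]
[452.46256615  80.35241845] [array([ 0.325, -0.708,  0.12 ]), array([ 0.319, -0.62 ,  0.16 ]), array([ 0.312, -0.532,  0.2  ])]
```

Call:
step_arm([
  {"travel":[0,0,-0.04]},
  {"travel":[0,0,-0.08]},
  {"travel":[0.03,-0.023,-0.08]},
  {"travel":[0.065,-0.05,-0.08]},
  {"travel":[0.1,-0.077,-0.08]},
], gripper=0, force=20)

```text
$.commands[0]: bad value
```

Call:
step_arm([
  {"travel":[0.035,-0.027,0]},
  {"travel":[0.07,-0.054,0]},
  {"travel":[0.105,-0.081,0]},
  {"travel":[0.14,-0.108,0]},
  {"travel":[0.175,-0.135,0]},
])

```text
$.commands[0]: bad value
```

Call:
step_arm([
  {"travel":[0.035,-0.027,0.03]},
  {"travel":[0.07,-0.054,0.06]},
  {"travel":[0.073,-0.056,0.1]},
  {"travel":[0.073,-0.056,0.14]},
  {"travel":[0.073,-0.056,0.17]},
])

```text
$.commands[0]: bad value
```

Run:
```python
from h import *
import cv2
tell()
a,b=ctrl.get_image("top"),ctrl.get_image("side")
cv2.imwrite("pics/mix1.png",np.hstack([cv2.resize(a[190:290,370:470],(400,400),interpolation=2),cv2.resize(b[110:210,290:390],(400,400),interpolation=2)])[:,:,::-1])
```

```text
0.1 [ 0.2152 -0.6128  0.2356] [-0.8   1.28 -0.16] tip z 0.2216 zaxis [-7.0e-04  1.6e-03 -1.0e+00]
LR [ 0.4543 -0.2441  0.05  ] tool shift to tip at key top [ 0.3478 -0.2683  0.172 ]
SQ [ 0.6009 -0.0929  0.05  ] tool shift to tip at key top [ 0.5362 -0.3623  0.1721]
OB [0.4284 0.0678 0.05  ] tool shift to tip at key top [ 0.4267 -0.5711  0.1725]
```

View pics/mix1.png

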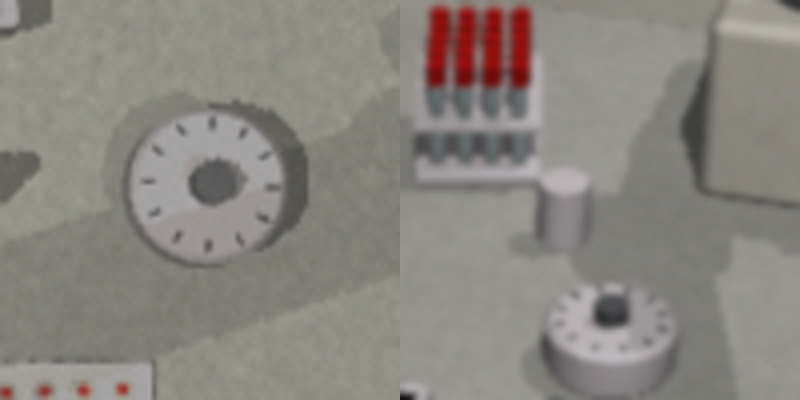

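The calls were refused because each row needs a turn as well, so nothing moved. The picture shows the large round timer untouched, with its key at top ≈(423,235) and side ≈(342,187).

Call:
step_arm([
  {"travel":[0,0,-0.04],"turn":[0,0,0]},
  {"travel":[0,0,-0.08],"turn":[0,0,0]},
  {"travel":[0.03,-0.023,-0.08],"turn":[0,0,0]},
  {"travel":[0.065,-0.05,-0.08],"turn":[0,0,0]},
  {"travel":[0.1,-0.077,-0.08],"turn":[0,0,0]},
], gripper=0, force=20)

```text
time: 0.7
position: [0.2847, -0.5064, 0.3166]
tool_rot: [3.097, 0.526, 0.0]
ft_force: [0.9, 0.2, -0.7]
grip_width: 0.633
grip_force: 0.0
```

Call:
step_arm([
  {"travel":[0.035,-0.027,0],"turn":[0,0,0]},
  {"travel":[0.07,-0.054,0],"turn":[0,0,0]},
  {"travel":[0.105,-0.081,0],"turn":[0,0,0]},
  {"travel":[0.14,-0.108,0],"turn":[0,0,0]},
  {"travel":[0.175,-0.135,0],"turn":[0,0,0]},
])

```text
time: 1.2
position: [0.4052, -0.3204, 0.3166]
tool_rot: [3.096, 0.528, -0.0]
ft_force: [0.8, 0.0, 0.2]
grip_width: 0.174
grip_force: 0.0
```

Call:
step_arm([
  {"travel":[0.035,-0.027,0.03],"turn":[0,0,0]},
  {"travel":[0.07,-0.054,0.06],"turn":[0,0,0]},
  {"travel":[0.073,-0.056,0.1],"turn":[0,0,0]},
  {"travel":[0.073,-0.056,0.14],"turn":[0,0,0]},
  {"travel":[0.073,-0.056,0.17],"turn":[0,0,0]},
])

```text
time: 1.7
position: [0.454, -0.2438, 0.144]
tool_rot: [-3.095, -0.531, 0.003]
ft_force: [-0.8, 0.3, -0.3]
grip_width: 0.008
grip_force: 0.0
```

Run:
```python
from h import *
tell()
```

```text
1.7 [ 0.454  -0.2438  0.144 ] [-0.84  0.25 -0.31] tip z 0.13 zaxis [-2.2e-03  9.0e-04 -1.0e+00]
LR [ 0.4543 -0.2441  0.05  ] tool shift to tip at key top [0.0003 0.0005 0.08  ]
SQ [ 0.6009 -0.0929  0.05  ] tool shift to tip at key top [ 0.1889 -0.0932  0.0798]
OB [0.4284 0.0678 0.05  ] tool shift to tip at key top [ 0.0798 -0.3022  0.0803]
```

Call:
step_arm([
  {"travel":[0,0,0.03],"turn":[0,0,0]},
  {"travel":[0,0,0.05],"turn":[0,0,0]},
  {"travel":[0,0,0.06],"turn":[0,0,0]},
  {"travel":[0,0,0.066],"turn":[0,0,0]},
  {"travel":[0,0,0.066],"turn":[0,0,0]},
])

```text
time: 2.2
position: [0.4549, -0.2452, 0.0805]
tool_rot: [-3.097, -0.528, 0.0]
ft_force: [-0.2, -0.0, 1.2]
grip_width: 0.003
grip_force: 0.0
```

Run:
```python
from h import *
import cv2
tell()
a,b=ctrl.get_image("top"),ctrl.get_image("side")
cv2.imwrite("pics/mix2.png",np.hstack([cv2.resize(a[185:285,370:470],(400,400),interpolation=2),cv2.resize(b[120:220,290:390],(400,400),interpolation=2)])[:,:,::-1])
```

```text
2.2 [ 0.4549 -0.2452  0.0805] [-0.18 -0.05  1.22] tip z 0.0665 zaxis [-1.e-04  1.e-04 -1.e+00]
LR [ 0.4543 -0.2441  0.05  ] tool shift to tip at key top [-0.0003 -0.0012  0.0165]
SQ [ 0.6009 -0.0929  0.05  ] tool shift to tip at key top [ 0.1881 -0.0953  0.0165]
OB [0.4284 0.0678 0.05  ] tool shift to tip at key top [ 0.0786 -0.3041  0.0165]
```

View pics/mix2.png

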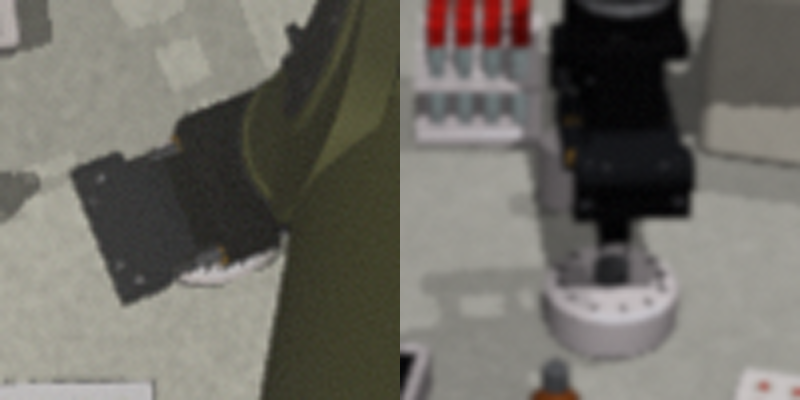

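The side view shows the shut fingers centred over the large round key (crop columns ≈615 and 610); the top view is blocked by the hand. I'll press slowly.

Call:
step_arm([
  {"travel":[0,0,0.008],"turn":[0,0,0]},
  {"travel":[0,0,0.013],"turn":[0,0,0]},
  {"travel":[0,0,0.016],"turn":[0,0,0]},
  {"travel":[0,0,0.018],"turn":[0,0,0]},
  {"travel":[0,0,0.02],"turn":[0,0,0]},
])

```text
time: 2.8
position: [0.4547, -0.2451, 0.0606]
tool_rot: [-3.097, -0.528, 0.001]
ft_force: [-2.3, 1.6, 4.0]
grip_width: 0.007
grip_force: 1.8
```

Call:
step_arm([
  {"travel":[0,0,0.001],"turn":[0,0,0]},
  {"travel":[0,0,0.002],"turn":[0,0,0]},
  {"travel":[0,0,0.002],"turn":[0,0,0]},
])

```text
time: 3.1
position: [0.4548, -0.2451, 0.0584]
tool_rot: [3.097, 0.528, -0.0]
ft_force: [-1.6, 0.1, 0.7]
grip_width: 0.001
grip_force: 0.5
```

Call:
step_arm([
  {"travel":[0,0,0.0007],"turn":[0,0,0]},
  {"travel":[0,0,0.0015],"turn":[0,0,0]},
])

```text
time: 3.3
position: [0.4549, -0.2451, 0.0571]
tool_rot: [3.097, 0.528, -0.0]
ft_force: [-2.2, 1.3, 3.9]
grip_width: 0.005
grip_force: 1.7
```

Call:
step_arm([
  {"travel":[0,0,0.0005],"turn":[0,0,0]},
  {"travel":[0,0,0.001],"turn":[0,0,0]},
])

```text
time: 3.5
position: [0.4549, -0.2452, 0.0564]
tool_rot: [3.097, 0.528, -0.0]
ft_force: [-4.5, 1.9, 9.6]
grip_width: 0.006
grip_force: 4.5
```

Call:
step_arm([
  {"travel":[0,0,0.0004],"turn":[0,0,0]},
  {"travel":[0,0,0.0004],"turn":[0,0,0]},
])

```text
time: 3.7
position: [0.4549, -0.2451, 0.0564]
tool_rot: [3.097, 0.528, -0.001]
ft_force: [-3.5, 2.2, 9.3]
grip_width: 0.006
grip_force: 4.4
```

Call:
step_arm([
  {"travel":[0,0,0.0006],"turn":[0,0,0]},
  {"travel":[0,0,0.0006],"turn":[0,0,0]},
])

```text
time: 3.9
position: [0.455, -0.2452, 0.0563]
tool_rot: [3.097, 0.528, -0.001]
ft_force: [-6.4, 2.3, 12.9]
grip_width: 0.005
grip_force: 6.4
```

Force climbs with no further travel and the tip is at 42.3 mm, so the large key is on its stop. I'll lift and move to the square timer.

Call:
step_arm([
  {"travel":[0,0,-0.02],"turn":[0,0,0]},
  {"travel":[0,0,-0.06],"turn":[0,0,0]},
  {"travel":[0.02,-0.01,-0.08],"turn":[0,0,0]},
  {"travel":[0.055,-0.028,-0.08],"turn":[0,0,0]},
  {"travel":[0.095,-0.048,-0.08],"turn":[0,0,0]},
])

```text
time: 4.4
position: [0.5299, -0.1694, 0.1361]
tool_rot: [3.095, 0.522, 0.004]
ft_force: [0.4, 0.4, -0.5]
grip_width: 0.005
grip_force: 0.0
```

Call:
step_arm([
  {"travel":[0.035,-0.018,0],"turn":[0,0,0]},
  {"travel":[0.07,-0.035,0],"turn":[0,0,0]},
  {"travel":[0.093,-0.047,0],"turn":[0,0,0]},
  {"travel":[0.093,-0.047,0.02],"turn":[0,0,0]},
  {"travel":[0.093,-0.047,0.04],"turn":[0,0,0]},
])

```text
time: 4.9
position: [0.6024, -0.0916, 0.0947]
tool_rot: [-3.096, -0.532, -0.004]
ft_force: [-0.8, -0.6, -0.2]
grip_width: 0.002
grip_force: 0.0
```

Call:
step_arm([
  {"travel":[0,0,0.008],"turn":[0,0,0]},
  {"travel":[0,0,0.012],"turn":[0,0,0]},
  {"travel":[0,0,0.012],"turn":[0,0,0]},
])

```text
time: 5.2
position: [0.6008, -0.0934, 0.0829]
tool_rot: [-3.097, -0.527, 0.0]
ft_force: [-0.6, 0.7, 0.5]
grip_width: 0.004
grip_force: 0.0
```

Run:
```python
from h import *
import cv2
tell()
b=ctrl.get_image("side")
cv2.imwrite("pics/mix3.png",cv2.resize(b[130:270,220:400],(720,560),interpolation=2)[:,:,::-1])
```

```text
5.2 [ 0.6008 -0.0934  0.0829] [-0.6   0.66  0.54] tip z 0.0689 zaxis [-1.e-04  1.e-04 -1.e+00]
LR [ 0.4543 -0.2441  0.05  ] tool shift to tip at key top [-0.1881  0.0937  0.0189]
SQ [ 0.6009 -0.0929  0.05  ] tool shift to tip at key top [ 0.0002 -0.0004  0.0189]
OB [0.4284 0.0678 0.05  ] tool shift to tip at key top [-0.1093 -0.2091  0.0189]
```

View pics/mix3.png

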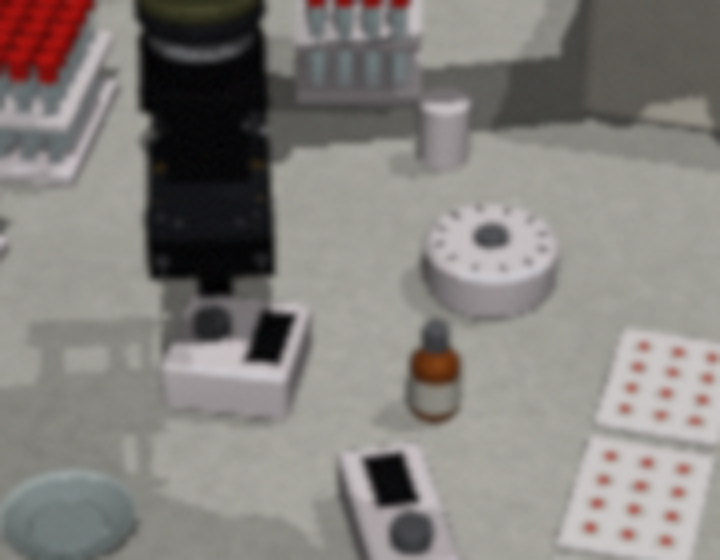

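The picture shows the large round key visibly sunk (crop (490,236)), its timer unmoved, and the fingers centred over the square key (crop column ≈212). I'll press it.

Call:
step_arm([
  {"travel":[0,0,0.009],"turn":[0,0,0]},
  {"travel":[0,0,0.015],"turn":[0,0,0]},
  {"travel":[0,0,0.018],"turn":[0,0,0]},
  {"travel":[0,0,0.0205],"turn":[0,0,0]},
  {"travel":[0,0,0.0225],"turn":[0,0,0]},
])

```text
time: 5.75
position: [0.6005, -0.0932, 0.0607]
tool_rot: [3.097, 0.528, -0.001]
ft_force: [-2.4, -0.1, 4.1]
grip_width: 0.004
grip_force: 1.8
```

Call:
step_arm([
  {"travel":[0,0,0.001],"turn":[0,0,0]},
  {"travel":[0,0,0.002],"turn":[0,0,0]},
  {"travel":[0,0,0.003],"turn":[0,0,0]},
])

```text
time: 6.05
position: [0.6007, -0.0933, 0.0577]
tool_rot: [3.097, 0.528, -0.0]
ft_force: [-3.0, 0.0, 3.7]
grip_width: 0.003
grip_force: 1.7
```

Call:
step_arm([
  {"travel":[0,0,0.0008],"turn":[0,0,0]},
  {"travel":[0,0,0.0015],"turn":[0,0,0]},
])

```text
time: 6.25
position: [0.6008, -0.0932, 0.0564]
tool_rot: [3.097, 0.528, -0.0]
ft_force: [-5.6, 0.7, 9.0]
grip_width: 0.006
grip_force: 4.6
```

Call:
step_arm([
  {"travel":[0,0,0.0008],"turn":[0,0,0]},
  {"travel":[0,0,0.0008],"turn":[0,0,0]},
])

```text
time: 6.45
position: [0.6008, -0.0932, 0.0564]
tool_rot: [3.096, 0.528, -0.001]
ft_force: [-6.7, -0.1, 10.6]
grip_width: 0.003
grip_force: 5.1
```

The square key is on its stop at the same tip height. Next is the oblong timer, a shift of (-0.109, -0.209).

Call:
step_arm([
  {"travel":[0,0,-0.02],"turn":[0,0,0]},
  {"travel":[0,0,-0.06],"turn":[0,0,0]},
  {"travel":[-0.01,-0.019,-0.08],"turn":[0,0,0]},
  {"travel":[-0.026,-0.05,-0.08],"turn":[0,0,0]},
  {"travel":[-0.045,-0.086,-0.08],"turn":[0,0,0]},
])

```text
time: 6.95
position: [0.5308, -0.0267, 0.136]
tool_rot: [3.097, 0.526, 0.006]
ft_force: [0.2, 0.1, -0.2]
grip_width: 0.003
grip_force: 0.0
```

Call:
step_arm([
  {"travel":[-0.018,-0.035,0],"turn":[0,0,0]},
  {"travel":[-0.036,-0.07,0],"turn":[0,0,0]},
  {"travel":[-0.054,-0.105,0],"turn":[0,0,0]},
  {"travel":[-0.0645,-0.123,0.01],"turn":[0,0,0]},
  {"travel":[-0.0645,-0.123,0.03],"turn":[0,0,0]},
])

```text
time: 7.45
position: [0.4282, 0.0701, 0.1061]
tool_rot: [3.094, 0.534, 0.007]
ft_force: [0.8, -0.2, -0.0]
grip_width: 0.008
grip_force: 0.0
```

Call:
step_arm([
  {"travel":[0,0,0.014],"turn":[0,0,0]},
  {"travel":[0,0,0.022],"turn":[0,0,0]},
  {"travel":[0,0,0.022],"turn":[0,0,0]},
])

```text
time: 7.75
position: [0.4277, 0.0678, 0.0823]
tool_rot: [-3.096, -0.528, 0.002]
ft_force: [-0.2, -0.3, -0.4]
grip_width: 0.004
grip_force: 0.0
```

Run:
```python
from h import *
import cv2
tell()
b=ctrl.get_image("side")
cv2.imwrite("pics/mix4.png",cv2.resize(b[150:290,220:400],(720,560),interpolation=2)[:,:,::-1])
```

```text
7.75 [0.4277 0.0678 0.0823] [-0.18 -0.3  -0.37] tip z 0.0683 zaxis [-1.4e-03  4.0e-04 -1.0e+00]
LR [ 0.4543 -0.2441  0.05  ] tool shift to tip at key top [-0.0783  0.3031  0.0181]
SQ [ 0.6009 -0.0929  0.05  ] tool shift to tip at key top [0.1101 0.2091 0.018 ]
OB [0.4284 0.0678 0.05  ] tool shift to tip at key top [0.0006 0.0003 0.0183]
```

View pics/mix4.png

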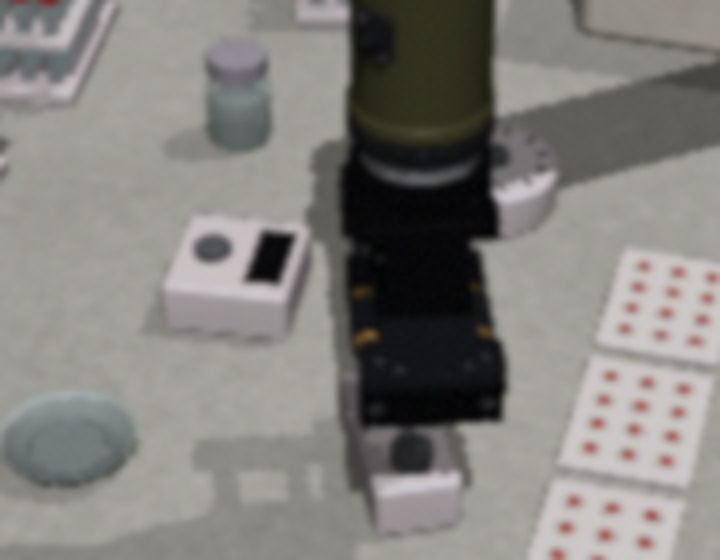

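The square key is down and its case unmoved. The hand is over the oblong key (crop (412,450)), and the measured offset is under 1 mm. I'll press it.

Call:
step_arm([
  {"travel":[0.0005,0,0.009],"turn":[0,0,0]},
  {"travel":[0.0005,0,0.015],"turn":[0,0,0]},
  {"travel":[0.0005,0,0.018],"turn":[0,0,0]},
  {"travel":[0.0005,0,0.0205],"turn":[0,0,0]},
  {"travel":[0.0005,0,0.0225],"turn":[0,0,0]},
])

```text
time: 8.3
position: [0.4285, 0.0679, 0.0607]
tool_rot: [3.097, 0.528, -0.001]
ft_force: [-1.9, -0.3, 3.5]
grip_width: 0.005
grip_force: 1.8
```

Call:
step_arm([
  {"travel":[0,0,0.001],"turn":[0,0,0]},
  {"travel":[0,0,0.002],"turn":[0,0,0]},
  {"travel":[0,0,0.003],"turn":[0,0,0]},
])

```text
time: 8.6
position: [0.4285, 0.0678, 0.0577]
tool_rot: [3.097, 0.528, -0.001]
ft_force: [-3.3, -0.5, 2.7]
grip_width: 0.004
grip_force: 1.7
```

Call:
step_arm([
  {"travel":[0,0,0.0006],"turn":[0,0,0]},
  {"travel":[0,0,0.0012],"turn":[0,0,0]},
])

```text
time: 8.8
position: [0.4285, 0.0678, 0.0565]
tool_rot: [3.097, 0.528, -0.001]
ft_force: [-1.9, -0.1, 3.4]
grip_width: 0.003
grip_force: 1.7
```

Call:
step_arm([
  {"travel":[0,0,0.0006],"turn":[0,0,0]},
  {"travel":[0,0,0.0012],"turn":[0,0,0]},
])

```text
time: 9.0
position: [0.4286, 0.0678, 0.0563]
tool_rot: [3.096, 0.528, -0.002]
ft_force: [-7.7, -1.0, 18.7]
grip_width: 0.003
grip_force: 9.2
```

On its stop (18.7 N, no further travel). I'll lift straight up and check.

Call:
step_arm([
  {"travel":[0,0,-0.02],"turn":[0,0,0]},
  {"travel":[0,0,-0.06],"turn":[0,0,0]},
  {"travel":[0,0,-0.1],"turn":[0,0,0]},
  {"travel":[0,0,-0.14],"turn":[0,0,0]},
  {"travel":[0,0,-0.16],"turn":[0,0,0]},
])

```text
time: 9.5
position: [0.4308, 0.0683, 0.2189]
tool_rot: [3.095, 0.528, 0.01]
ft_force: [0.2, 0.0, 0.5]
grip_width: 0.009
grip_force: 0.0
```

Call:
step_arm([
  {"travel":[0.02,0,0],"turn":[0,0,0]},
  {"travel":[0.02,0,0],"turn":[0,0,0]},
  {"travel":[0.02,0,0],"turn":[0,0,0]},
])

```text
time: 9.8
position: [0.4473, 0.0746, 0.2147]
tool_rot: [-3.096, -0.529, 0.001]
ft_force: [-0.7, 0.2, -0.2]
grip_width: 0.003
grip_force: 0.0
```

Run:
```python
from h import *
import cv2
tell()
b=ctrl.get_image("side")
cv2.imwrite("pics/mix5.png",cv2.resize(b[160:340,190:400],(770,660))[:600,:,::-1])
```

```text
9.8 [0.4473 0.0746 0.2147] [-0.66  0.18 -0.24] tip z 0.2007 zaxis [-9.e-04  4.e-04 -1.e+00]
LR [ 0.4543 -0.2441  0.05  ] tool shift to tip at key top [-0.099   0.3031  0.1506]
SQ [ 0.6009 -0.0929  0.05  ] tool shift to tip at key top [0.0894 0.2091 0.1505]
OB [0.4284 0.0678 0.05  ] tool shift to tip at key top [-0.02    0.0003  0.1508]
```

View pics/mix5.png

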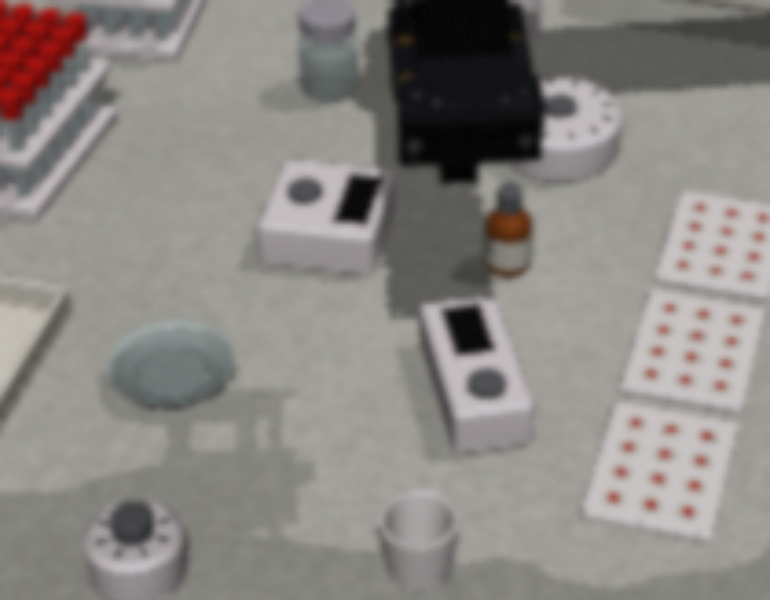

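All three keys are down: large (560,105), square (304,190) and oblong (487,382). The small round key (133,522) is still up, nothing has moved, and the hand is clear. I'll hand it in.

```bash
python3 -c "
from bench import ctrl
print(ctrl.close_job())"
```

```text
the job is handed in; nothing more can be done
None
```

I pressed the large round, square and oblong start keys down to their stops, in that order. The small round timer is still stopped, nothing else on the bench moved, the hand is clear, and I handed the job in at about 10 s; no verdict came back.

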